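Start and run home the clamp knob of a board holder

ROBOT

A 6-joint arm with a two-finger parallel gripper is mounted at the origin on the work surface. World frame = base frame: x ahead of the robot, y to its left, z up, the work surface at z = 0. Lengths are in mm, angles in rad, forces in N, time in s.
With the tool pointing down it reaches from about 425 to 950 mm from the base axis. Payload 14.7 kg.
Tool frame: the origin (TCP) lies between the finger pads, 19 mm behind the fingertips; this is the grasp point; z points along the fingers, y is the line along which they close (so a half turn about z gives the same grasp; the last joint's range is limited). The gripper opens to 85 mm and grips with 20 to 120 N. Pads are 22 mm wide; open, the fingers measure 114 mm over their backs; the gripper's body (76 mm by 85 mm) begins 54 mm behind the grasp point. The pads swing forward as they close: fully open they stand 13 mm farther back than shut.
Start: joints at [-1.362, 0.48, 1.596, -0, 1.065, -0.047], TCP at [164.479, -628.839, 249.997] pointing down, gripper open.
Joint ranges: [-2.75, 2.75], [-0.82, 2.05], [0.23, 2.67], [-1.56, 4.7], [0.09, 2.69], [-2.92, 2.92]. Speed limits (rad/s): [1.89, 1.89, 2.39, 3.01, 3.01, 3.01].

INTERFACE

Orientations are given as a 3x3 rotation matrix whose columns are the frame's x, y, z axes.
In Python, from workcell import manip gives the robot as it stands.
- The arm moves only by the tool nudge_tcp, called after "Call:" by a JSON object that holds its "method" and its "body". Schema: {"type":"object","properties":{"increments":{"type":"array","items":{"type":"array","items":{"type":"array","items":{"type":"number"},"minItems":7,"maxItems":7},"minItems":1,"maxItems":20},"minItems":1,"maxItems":1},"only":{"type":"string"},"quiet":{"type":"boolean"},"lines":{"type":"string"}},"required":["increments"],"additionalProperties":false}. increments is a list that holds a single list of rows (three levels of brackets), with 1 to 20 rows, each of 7 numbers: a rotation vector rx, ry, rz in a scale on which 1.0 is pi rad, then dx, dy, dz in normalised numbers (1 is 80 cm), then the finger opening in mm; each row is the pose to reach, as a shift and turn from the pose commanded when the call began, along the tool's axes at that moment; what a row does not reach only later rows make up. A row lasts 1/10 s, in which the tool goes at most 50 mm and 0.15 rad, less where a joint would pass 70% of its speed; a pose out of reach is approached as far as the arm can. The fingers move at their own pace and stop on an object; the grip force is fixed at half the most. Time passes only in rows, so rows that do not move let the fingers close. The tool returns the time, the measured TCP pose, the force, the opening and the grip force at its end. only (a regular expression) keeps the lines of the reply that match it, lines (a string "A,B") keeps lines A to B, and quiet returns only ok. Shift and turn numbers lie between -1 and 1, and a call with a number outside is refused. Input that does not fit is refused with a message, and nothing moves.
- manip.state(): the state, without advancing time (a new reading comes with each control period).
- manip.get_image(name): name is "side" or "top" or "wrist"; returns (picture, depth): 400x640x3 uint8, blue, green, red; 400x640 float32, mm along the optical axis (not along the pixel's ray), 0 where there is no reading.
- manip.camera_model(name): a dict with "camera_matrix" (3x3 intrinsics, pixels), "k1" (the pictures are not rectified: a ray, as slopes to the right and down, at radius r is drawn at 1 + k1 r^2 times it, then the intrinsics apply), "R" (3x3) and "t" (3): a world point X has camera coordinates R X + t. Camera axes: x right, y down, z forward; pixel columns grow to the right and rows downward; lengths in mm; the calibration is good to about 2 mm. A picture is of the moment at which its call begins: read the wrist's pose just before it. camera_model takes no time and is no camera call; for the wrist camera it gives the pose at the moment of the call.
- manip.sign_off(): hands the job in; it is judged then, once.
Trained networks look in the newest picture that a camera, given by its name, has taken for a name from the list of things; names that differ only in an ending like _2 or _b are one class to them, and where a whole thing is asked for, a point or a joint stands for the part that bears it (a point fixed in the world has none). Each returns a list of dicts, best first, with "confidence" (0 to 1); they miss things now and then, are a little off and sometimes report something else, mostly with a low value. They report only what shows in the picture. A call takes as long as a camera call.
- manip.silhouettes(name, camera): "pixels" (400x640 bool, what is visible of it) and "box" ([left, top, right, bottom] in pixels, round what is visible of it).
- manip.tip_of(name, camera): "xy" ([column, row] in pixels: a listed point, or the origin of a listed thing).
The state is a dict: "t": time; "joint_positions": joint angles; "dq": joint speeds; "tau": joint torques, N m; "tool_pos": TCP position; "tool_rot": TCP orientation; "force": force on the tool from outside, world axes, zero at the start; "moment": the same for the moment, N m; "gripper_width": finger opening in mm; "grasp_force": force on a finger pad.
Only numpy, scipy, OpenCV 4.12 (cv2) and the standard library are available. Lean on these libraries where they do the work, as an engineer would, in place of code of your own. Each camera call takes 0.05 s, during which the arm holds its last target. There are 200 camera calls.

TASK

The loose black wing knob lying on the bench belongs on the bare threaded post of the circuit-board clamp. Set it squarely on that post, turn it backwards (anticlockwise seen from above) under light pressure until it clicks down into the start of the thread, then turn it forwards (clockwise) until it is fully home, and let go. Feel your way: do not force the plastic thread against its stops, and leave the other things on the bench where they are.

Things in the scene. Friction and masses are not known exactly. Their poses are not given: they have to be found in the camera images.
- knob: Loose black plastic clamp knob, 70 g, standing rim down. Round skirt 52 mm in diameter up to 30 mm; above it a flat wing (the grip) from 30 to 60 mm. Origin: centre of the open underside (the rim); z up, x along the wing.
- knob_wing (a point): Point on the knob's axis 53 mm above its rim, 7 mm below the top: a good TCP height (fingertips then 4 mm above the skirt). The wing is 54 mm long along the knob's x, 14 mm thick along y and 30 mm high; pinch it across its thickness.
- knob_pins (a point): Point on the knob's axis at the height of four 4 mm steel pins that point inwards in its bore, at 45, 135, 225 and 315 degrees from the knob's x. Their undersides are 1 mm above the rim, their tips 14.5 mm from the axis.
- post_seat (a point): On the axis of the bare post: the knob's origin lies here when fully home, just above a steel washer. y points along the clamp bar to the other post, 184 mm away. At home a stop blocks clockwise turning; the post stands in a rubber bush and twists 0.17 rad per N m. The thread breaks when the force between knob and clamp passes 60 N (1 N m at a stop); a push of 3 to 8 N and 0.3 N m are plenty.
- post_tip (a point): Top of the bare post, 23.5 mm above post_seat, with a tapered tip 16 mm wide. Below it the post is a 25 mm aluminium core with a coarse thread of 38 mm outer diameter; the knob slips over with about 2 mm of play all round. The thread has four starts, so it repeats every 90 degrees; its angle about the post is unknown and differs each time.
- thread_top (a point): Highest place of the knob's origin when its pins rest on top of the thread, 14 mm above post_seat. Set down at random it usually rests 11 to 14 mm up, rising as it turns anticlockwise, until within 1.3 rad the pins roll off the ends (over 0.12 rad) and it falls 10 mm: the click. Clockwise it jams on stops. From on top of a stop it may fall 3 mm when turned anticlockwise: that is not the click.
- thread_start (a point): Place of the knob's origin after the click, 4 mm above post_seat, the pins in the openings between the threads. The openings leave 0.38 rad of play: farther anticlockwise a stop blocks. From here 0.8 to 1.2 rad clockwise, under the thread, brings the knob down 4 mm to post_seat (level in the opening, then 6 mm per rad, level for the last 0.1 rad).
- jig: The board clamp, fixed to the bench: aluminium base plate 170 x 260 x 12 mm with a green circuit board, a grey clamp bar (top 52 mm high) along its y axis and two posts at y = -92 mm (bare, the one to use) and y = +92 mm (knob already fitted, top 116 mm high). Origin: centre of the underside of the base plate, x away from the robot at yaw 0.
- meter: Yellow multimeter 150 x 75 x 39 mm lying flat, loose; origin centre of underside. Leave alone.
- mouse: Black computer mouse 100 x 58 x 30 mm, loose; origin centre of underside. Leave alone.
- flux_jar: White jar 48 mm wide, 50 mm high, loose; origin centre of underside. Leave alone.
- solvent: Clear bottle 60 mm wide, 140 mm high, loose; origin centre of underside. Leave alone.
- driver: Screwdriver about 200 mm long lying down, loose. Leave alone.
- pliers: Green-handled pliers 135 mm long lying down, loose. Leave alone.
- screw_tray: Open blue tray 90 x 70 x 30 mm, loose; origin centre of underside. Leave alone.

How it is judged (in metres and radians):
On the way:
1. The knob has clicked: it sits upright on the post with its pins down in the start of the thread (origin 2.2 to 6.5 mm above post_seat, within 3 mm of its axis) (horizontal distance between knob and post_seat below 0.003 m and angle between knob's own z axis and vertical below 0.1 rad and z of knob in the frame of post_seat between 0.0022 and 0.0065 m), for 0.1 s.
At the end, for the whole second after the job is handed in: The knob is screwed fully home on the bare post: its origin less than 1.8 mm above post_seat and within 3 mm of the post's axis, upright within 0.1 rad, at rest and released (horizontal distance between knob and post_seat below 0.003 m and angle between knob's own z axis and vertical below 0.1 rad and z of knob in the frame of post_seat below 0.0018 m and linear speed of knob below 0.01 m/s and contact force between the fingers and knob below 0.1 N); the robot touches nothing.
It fails at once if The thread is forced: contact force between knob and clamp above 60 N (contact force between knob and jig above 60 N).
It fails at once if The hand or arm presses on the clamp with more than 20 N (contact force between the arm and jig above 20 N).
It fails at once if The fingers press on the clamp with more than 20 N (contact force between the fingers and jig above 20 N).
It fails at once if Another thing on the bench is moved by more than 20 mm (distance of any of meter, mouse, flux_jar, solvent, driver, pliers, screw_tray from where it was at the start of the episode above 0.02 m).
It also fails if it takes over 58 s, if anything falls off the work surface, if the arm or the gripper's body presses on something with over 40 N, if the wrist force passes 120 N, or if a joint passes its speed limit or range.

## Working session

There is one attempt and no reset: what is moved stays moved. The work goes in short steps, Python scripts to look and compute and a tool call to move; the robot and the scene stay as the last step left them, time stands still between calls to the robot, and variables do not carry over. Pictures are saved under pics/ and viewed, at most 10 in all, crops included, and the job is handed in when it is done.

```bash
mkdir -p pics; cat > h.py <<'E'
import numpy as np, cv2
from workcell import manip
def ray(cam,uv):
    m=manip.camera_model(cam);K=np.array(m["camera_matrix"],float)
    p=np.array([[uv]],float)
    d=cv2.undistortPoints(p,K,np.array([m["k1"],0,0,0.]))[0,0]
    R=np.array(m["R"]);t=np.array(m["t"])
    return -R.T@t, R.T@np.array([d[0],d[1],1.])
def at_z(cam,uv,z):
    c,d=ray(cam,uv); return c+d*(z-c[2])/d[2]
def cloud(cam,depth,mask):
    v,u=np.nonzero(mask&(depth>0)); m=manip.camera_model(cam);K=np.array(m["camera_matrix"],float)
    d=cv2.undistortPoints(np.c_[u,v].astype(float)[:,None],K,np.array([m["k1"],0,0,0.]))[:,0]
    z=depth[v,u][:,None]; P=np.c_[d,np.ones(len(d))]*z
    return (P-np.array(m["t"]))@np.array(m["R"])
E
python3 - <<'E'
from h import *
ims=[]
for c in ["top","side"]:
    im,d=manip.get_image(c); cv2.imwrite(f"pics/{c}0.png",im); np.save(f"{c}_d.npy",d)
    for n in ["knob","jig"]:
        for s in manip.silhouettes(n,c)[:3]:
            P=cloud(c,d,s["pixels"]); print(c,n,round(s["confidence"],2),s["box"],np.median(P,0).round(),P.min(0).round(),P.max(0).round())
    for n in ["knob","knob_wing","post_tip","post_seat","jig"]:
        for s in manip.tip_of(n,c)[:2]: print(c,n,round(s["confidence"],2),np.round(s["xy"],1))
s=manip.state();print(s["tool_pos"],s["tool_rot"],s["t"],s["force"])
E
```

```text
top knob 0.7 [378.2, 239.3, 401.6, 258.3] [ 487. -204.   31.] [ 460. -234.   -1.] [ 514. -183.   63.]
top knob 0.16 [385.2, 186.1, 408.0, 204.3] [ 633. -215.   49.] [ 611. -253.   -2.] [ 662. -195.   56.]
top jig 0.66 [210.1, 161.6, 322.1, 253.7] [582. 120.  23.] [460. -28.  -3.] [709. 274. 121.]
top knob 0.87 [389.6 248.1]
top knob_wing 0.66 [391.3 250. ]
top post_tip 0.86 [295.7 194.3]
top post_seat 0.93 [299.8 196.5]
top post_seat 0.54 [182.3 272.1]
top jig 0.86 [265.2 205.2]
top jig 0.3 [444.6 176.5]
side knob 0.86 [351.6, 170.6, 368.7, 197.4] [ 487. -198.   30.] [ 459. -345.   -2.] [ 513. -180.   62.]
side jig 0.96 [266.0, 205.6, 369.0, 295.7] [583. 185.  13.] [ 461. -113.   -3.] [711. 276. 118.]
side knob 0.61 [357.6 191.3]
side knob_wing 0.69 [359.  171.5]
side post_tip 0.93 [301.7 205. ]
side post_tip 0.72 [398.6 334. ]
side post_seat 0.91 [307.8 213.1]
side jig 0.78 [310.6 256.5]
[ 164.46722052 -628.8260494   249.99810658] [[ 9.67468932e-01  2.52989853e-01 -9.44396858e-06]
 [ 2.52989853e-01 -9.67468931e-01  3.71003711e-05]
 [ 2.49271247e-07 -3.82826846e-05 -9.99999999e-01]] 0.8 [-0.61636241  0.16717829 -0.6606223 ]
```

```bash
python3 - <<'E'
from h import *
a=cv2.imread("pics/top0.png")[120:320,180:480];b=cv2.imread("pics/side0.png")[140:340,230:530]
cv2.imwrite("pics/both.png",cv2.resize(np.vstack([a,b]),None,fx=2,fy=2,interpolation=cv2.INTER_CUBIC)[:800])
cv2.imwrite("pics/both.png",np.hstack([cv2.resize(a,(400,267)),cv2.resize(b,(400,267))]))
cv2.imwrite("pics/both.png",cv2.resize(np.hstack([a[:,:] ,b]),(800,267),interpolation=cv2.INTER_CUBIC))
for cam,n,uv,z in [("top","wing",(391.3,250),53),("top","knob",(389.6,248.1),0),("top","tip",(295.7,194.3),75),("top","seat",(299.8,196.5),52),("side","wing",(359,171.5),53),("side","tip",(301.7,205),75),("side","seat",(307.8,213.1),52)]:
    print(cam,n,at_z(cam,uv,z).round(1))
for n in ("tip","seat"):
    p={"tip":[(295.7,194.3),(301.7,205)],"seat":[(299.8,196.5),(307.8,213.1)]}[n]
    (c1,d1),(c2,d2)=ray("top",p[0]),ray("side",p[1])
    s=np.linalg.lstsq(np.c_[d1,-d2],c2-c1,rcond=None)[0];print(n,(c1+s[0]*d1).round(1),(c2+s[1]*d2).round(1))
d=np.load("top_d.npy");m=np.zeros(d.shape,bool);m[155:260,205:330]=1
P=cloud("top",d,m);q=P[(P[:,2]>60)];
import collections
lab=(q[:,1]>90)
for l in (0,1): 
    r=q[lab==l]; print(l,len(r),r.min(0).round(),r.max(0).round(),np.median(r,0).round())
m=np.zeros(d.shape,bool);m[230:265,370:410]=1
P=cloud("top",d,m);q=P[P[:,2]>45];print(len(q),q.mean(0),cv2.minAreaRect(q[:,:2].astype(np.float32)))
E
```

```text
top wing [ 485.  -205.8   53. ]
top knob [ 489.1 -212.5    0. ]
top tip [618.7  42.2  75. ]
top seat [616.1  32.4  52. ]
side wing [ 486.5 -231.8   53. ]
side tip [619.9  32.1  75. ]
side seat [605.4  29.   52. ]
tip [618.   42.   80.5] [618.6  42.1  80.6]
seat [615.8  32.3  54.9] [605.1  31.8  53.6]
0 171 [602.  19.  60.] [639.  54.  84.] [619.  36.  72.]
1 419 [522. 179.  61.] [577. 234. 121.] [549. 201.  88.]
132 [ 487.15759341 -210.46454711   58.39922657] ((487.3157958984375, -211.76611328125), (14.764616012573242, 53.65266799926758), 64.2730941772461)
```

View pics/both.png

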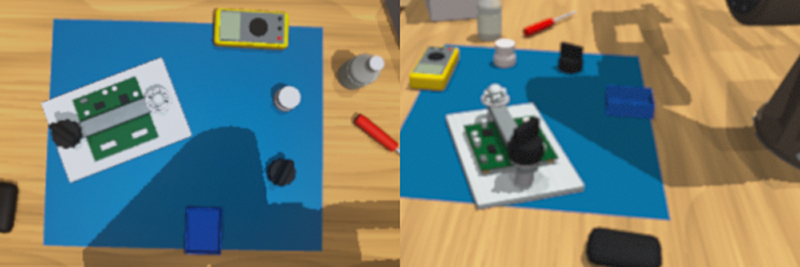

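The rows are not in the units I measure in: shifts go in shares of 80 cm and turns go in shares of pi rad. I convert before sending: 418 mm is 0.5225, -323 mm is -0.4038, 0.7 rad is 0.2228.

Call:
{"method": "nudge_tcp", "body": {"increments": [[[0, 0, 0.2228, 0.5225, -0.4038, 0.0625, 85], [0, 0, 0.2228, 0.5225, -0.4038, 0.0625, 85], [0, 0, 0.2228, 0.5225, -0.4038, 0.0625, 85], [0, 0, 0.2228, 0.5225, -0.4038, 0.0625, 85], [0, 0, 0.2228, 0.5225, -0.4038, 0.0625, 85], [0, 0, 0.2228, 0.5225, -0.4038, 0.0625, 85], [0, 0, 0.2228, 0.5225, -0.4038, 0.0625, 85], [0, 0, 0.2228, 0.5225, -0.4038, 0.0625, 85], [0, 0, 0.2228, 0.5225, -0.4038, 0.0625, 85], [0, 0, 0.2228, 0.5225, -0.4038, 0.0625, 85], [0, 0, 0.2228, 0.5225, -0.4038, 0.0625, 85], [0, 0, 0.2228, 0.5225, -0.4038, 0.0625, 85], [0, 0, 0.2228, 0.5225, -0.4038, 0.0625, 85], [0, 0, 0.2228, 0.5225, -0.4038, 0.0625, 85], [0, 0, 0.2228, 0.5225, -0.4038, 0.0625, 85]]]}}

```text
t: 2.3
tool_pos: [486.6, -211.5, 200.2]
tool_rot: [[0.902, -0.431, 0.0], [-0.431, -0.902, -0.0], [0.0, 0.0, -1.0]]
force: [0.8, 0.1, -0.0]
gripper_width: 85.1
grasp_force: 0.0
```

```bash
python3 - <<'E'
from h import *
im,d=manip.get_image("wrist"); cv2.imwrite("pics/w1.png",im)
s=manip.state();print(s["tool_pos"].round(1) if hasattr(s["tool_pos"],'round') else s["tool_pos"],np.array(s["joint_positions"]).round(2),s["t"])
for r in manip.silhouettes("knob","wrist")[:2]:
    P=cloud("wrist",d,r["pixels"]);print(r["confidence"],r["box"],P.min(0).round(),P.max(0).round())
    q=P[P[:,2]>50]; print(len(q),cv2.minAreaRect(q[:,:2].astype(np.float32)),np.median(q[:,2]))
for n in ["knob","knob_wing"]:
    for r in manip.tip_of(n,"wrist")[:2]: print(n,r["confidence"],r["xy"],at_z("wrist",r["xy"],53 if n!="knob" else 0).round(1))
E
```

```text
[ 486.6 -211.6  200.2] [-0.47  0.38  1.92 -0.    0.84  1.55] 2.35
0.6 [296.6, 157.4, 354.0, 226.4] [ 452. -238.   -0.] [ 516. -181.   63.]
821 ((488.61846923828125, -210.33432006835938), (13.05459213256836, 51.79020309448242), 64.83499908447266) 60.114876744456886
0.6 [2.1, 94.1, 151.4, 338.2] [458. -29.  -0.] [717. 253.  83.]
3598 ((606.44921875, 80.98089599609375), (49.980224609375, 143.74746704101562), 17.756431579589844) 57.21825438318581
knob 0.55 [324.5, 179.3] [ 489.3 -211.     0. ]
knob_wing 0.86 [324.0, 195.4] [ 486.4 -209.    53. ]
```

View pics/w1.png

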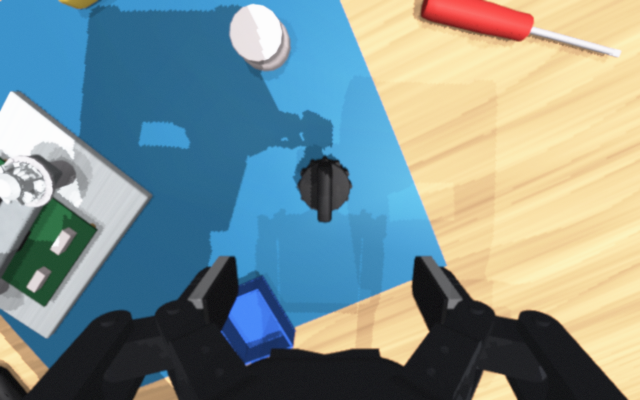

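To row units: 147 mm is 0.1838, -1.8 mm is -0.0023.

Call:
{"method": "nudge_tcp", "body": {"increments": [[[0, 0, 0, 0.0006, -0.0023, 0.0625, 50], [0, 0, 0, 0.0006, -0.0023, 0.125, 40], [0, 0, 0, 0.0006, -0.0023, 0.1625, 40], [0, 0, 0, 0.0006, -0.0023, 0.1838, 40], [0, 0, 0, 0.0006, -0.0023, 0.1838, 40], [0, 0, 0, 0.0006, -0.0023, 0.1838, 5], [0, 0, 0, 0.0006, -0.0023, 0.1838, 5], [0, 0, 0, 0.0006, -0.0023, 0.1838, 5], [0, 0, 0, 0.0006, -0.0023, 0.1838, 5], [0, 0, 0, 0.0006, -0.0023, 0.1838, 5], [0, 0, 0, 0.0006, -0.0023, 0.1838, 5]]]}}

```text
t: 3.6
tool_pos: [489.1, -209.6, 54.2]
tool_rot: [[0.903, -0.43, 0.002], [-0.43, -0.903, -0.001], [0.002, 0.0, -1.0]]
force: [-1.6, -0.3, 9.5]
gripper_width: 13.0
grasp_force: 60.8
```

To row units: -184 mm is -0.23, -150 mm is -0.1875.

Call:
{"method": "nudge_tcp", "body": {"increments": [[[0, 0, 0, 0, 0, -0.0625, 5], [0, 0, 0, 0, 0, -0.125, 5], [0, 0, 0, 0, 0, -0.1625, 5], [0, 0, 0, -0.0038, -0.0625, -0.175, 5], [0, 0, 0, -0.0075, -0.125, -0.175, 5], [0, 0, 0, -0.0113, -0.1875, -0.175, 5], [0, 0, 0, -0.0113, -0.23, -0.175, 5], [0, 0, 0, -0.0113, -0.23, -0.175, 5], [0, 0, 0, -0.0113, -0.23, -0.175, 5]]]}}

```text
t: 4.5
tool_pos: [559.4, -38.4, 193.4]
tool_rot: [[0.904, -0.428, 0.0], [-0.428, -0.904, -0.0], [0.001, -0.0, -1.0]]
force: [0.7, -1.0, -1.3]
gripper_width: 12.8
grasp_force: 59.4
```

```bash
python3 - <<'E'
from h import *
im,d=manip.get_image("wrist"); cv2.imwrite("pics/w2.png",im)
for n in ["post_tip","post_seat"]:
    for r in manip.tip_of(n,"wrist")[:2]: print(n,r["confidence"],r["xy"],at_z("wrist",r["xy"],78.5 if n!="post_seat" else 55).round(1))
P=cloud("wrist",d,np.ones(d.shape,bool))
q=P[(np.hypot(P[:,0]-619,P[:,1]-38)<35)&(P[:,2]>20)]
for z0 in range(44,90,3):
    r=q[(q[:,2]>z0)&(q[:,2]<=z0+3)]
    if len(r)>5: print(z0,len(r),r.min(0).round(1),r.max(0).round(1),(r.min(0)/2+r.max(0)/2).round(1)[:2])
for r in manip.silhouettes("knob","wrist")[:3]:
    Q=cloud("wrist",d,r["pixels"]);print(r["confidence"],r["box"],np.median(Q,0).round())
E
```

```text
post_tip 0.7 [210.5, 178.2] [619.4  35.5  78.5]
post_seat 0.92 [216.2, 172.2] [621.1  38.2  55. ]
44 18 [594.4  12.6  44.5] [639.8  59.3  47. ] [617.1  35.9]
47 7 [594.2  12.5  47.2] [622.4  69.2  49.7] [608.3  40.9]
50 238 [593.6  12.4  50.1] [623.3  72.8  53. ] [608.4  42.6]
53 284 [595.8  11.3  53. ] [644.7  72.   56. ] [620.3  41.6]
56 645 [595.3  11.9  56. ] [645.   58.2  58.8] [620.2  35. ]
59 128 [602.7  17.   59. ] [638.6  53.   62. ] [620.6  35. ]
62 144 [604.3  16.4  62. ] [638.   53.7  64.9] [621.1  35.1]
65 45 [608.3  16.2  65.1] [638.7  53.9  68. ] [623.5  35. ]
68 317 [600.7  16.2  68. ] [638.9  55.   71. ] [619.8  35.6]
71 307 [601.3  16.7  71. ] [638.4  54.5  74. ] [619.9  35.6]
74 120 [607.6  19.2  74.3] [632.1  48.5  77. ] [619.8  33.8]
77 295 [607.8  23.3  77. ] [631.7  46.8  80. ] [619.7  35.1]
80 307 [610.9  26.2  80. ] [629.2  44.2  82.6] [620.   35.2]
0.73 [273.3, 191.0, 377.0, 336.3] [571. -43. 181.]
0.32 [616.9, 0.0, 640.0, 24.0] [ 592. -364.   15.]
0.24 [378.3, 270.2, 443.0, 347.3] [415. -76.  15.]
```

View pics/w2.png

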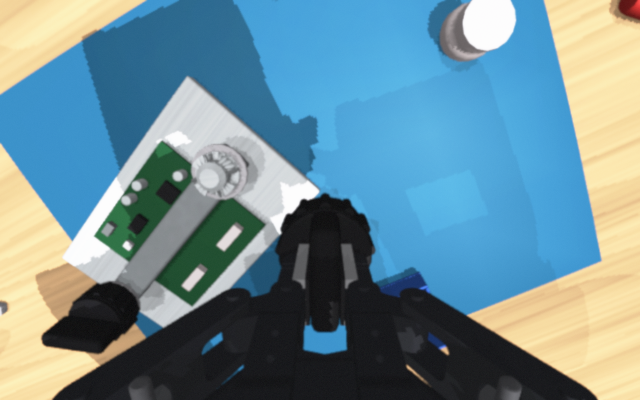

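To row units: -92.5 mm is -0.1156, 23.3 mm is 0.0291.

Call:
{"method": "nudge_tcp", "body": {"increments": [[[0, 0, 0, 0.015, -0.0575, 0.0188, 5], [0, 0, 0, 0.0291, -0.1156, 0.0375, 5], [0, 0, 0, 0.0291, -0.1156, 0.0463, 5], [0, 0, 0, 0.0291, -0.1156, 0.0463, 5], [0, 0, 0, 0.0291, -0.1156, 0.0463, 5]]]}}

```text
t: 5.2
tool_pos: [619.4, 33.3, 156.0]
tool_rot: [[0.903, -0.431, -0.001], [-0.431, -0.903, -0.0], [-0.001, 0.001, -1.0]]
force: [1.0, 0.2, -0.1]
gripper_width: 13.2
grasp_force: 59.3
```

```bash
python3 - <<'E'
from h import *
s=manip.state();T=np.array(s["tool_pos"]);R=np.array(s["tool_rot"]);print(T.round(1),s["force"],s["moment"])
im,d=manip.get_image("wrist"); cv2.imwrite("pics/w3.png",im)
P=(cloud("wrist",d,np.ones(d.shape,bool))-T)@R
q=P[(np.abs(P[:,0])<40)&(np.abs(P[:,1])<35)&(P[:,2]>-10)]
for z0 in range(-8,58,4):
    r=q[(q[:,2]>z0)&(q[:,2]<=z0+4)]
    if len(r)>5: print(z0,len(r),r.min(0).round(1),r.max(0).round(1))
# fit circle to knob skirt side
r=q[(q[:,2]>28)&(q[:,2]<50)&(np.hypot(q[:,0],q[:,1])>20)]
from scipy.optimize import least_squares
f=least_squares(lambda p:np.hypot(r[:,0]-p[0],r[:,1]-p[1])-26,[0,0],loss="soft_l1");print(len(r),f.x)
im2,d2=manip.get_image("side");cv2.imwrite("pics/s3.png",cv2.resize(im2[140:290,220:420],(800,600),interpolation=cv2.INTER_CUBIC))
E
```

```text
[619.4  33.3 156. ] [ 0.99129412  0.16311904 -0.14965693] [-0.04443271 -0.02043823 -0.04967436]
-8 3145 [-27.  -21.1  -8. ] [27.2 19.  -4. ]
-4 453 [-23.7 -21.   -4. ] [27.1 18.9 -0. ]
0 298 [  6.5 -21.2   0. ] [27.2 19.1  4. ]
4 261 [  6.6 -21.1   4. ] [27.3 18.8  8. ]
8 232 [  6.5 -20.    8. ] [27.3 18.3 12. ]
12 97 [ 10.6 -14.   12. ] [27.1 11.6 16. ]
16 54 [23.2 -7.9 16. ] [27.3  5.7 19.4]
20 1566 [ -6.5 -26.5  20.1] [25.6 24.3 24. ]
24 392 [ -6.1 -26.7  24. ] [25.9 24.5 27.9]
28 484 [ -3.  -29.3  28. ] [28.3 27.5 32. ]
32 193 [  0.8 -29.   32. ] [28.4 27.2 35.9]
36 173 [  1.1 -29.3  36. ] [28.4 26.7 40. ]
40 155 [  0.9 -29.2  40. ] [28.3 26.9 43.9]
44 160 [  1.4 -29.   44. ] [28.4 26.9 48. ]
48 101 [  0.9 -25.2  48. ] [28.3 27.  51.9]
52 7 [ 15.4 -21.3  52.2] [24.8 16.4 53.5]
1232 [ 0.22439123 -1.08514875]
```

View pics/s3.png

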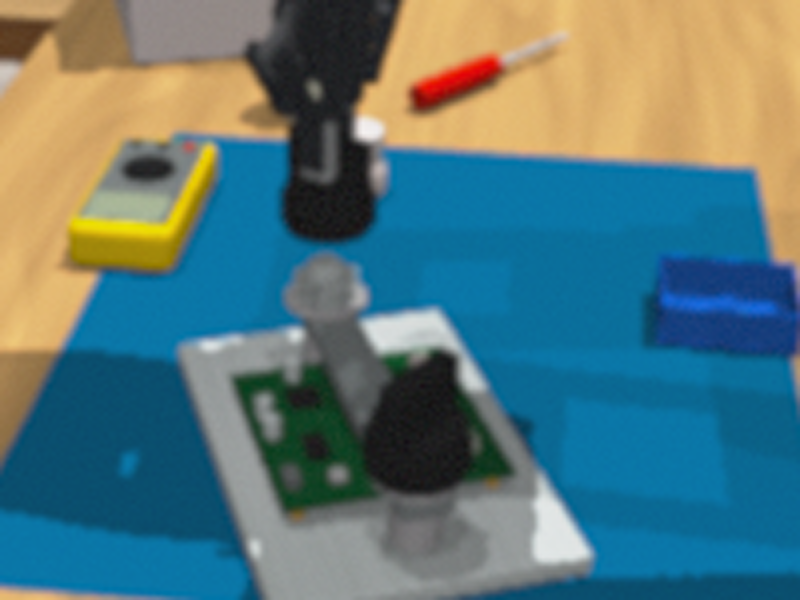

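To row units: 27 mm is 0.0338, 22 mm is 0.0275.

Call:
{"method": "nudge_tcp", "body": {"increments": [[[0, 0, 0, -0.0008, -0.0013, 0, 5], [0, 0, 0, -0.0008, -0.0013, 0.015, 5], [0, 0, 0, -0.0008, -0.0013, 0.0275, 5], [0, 0, 0, -0.0008, -0.0013, 0.0338, 5], [0, 0, 0, -0.0008, -0.0013, 0.0338, 5]]]}}

```text
t: 5.8
tool_pos: [619.2, 35.5, 127.6]
tool_rot: [[0.903, -0.43, -0.002], [-0.43, -0.903, -0.0], [-0.002, 0.001, -1.0]]
force: [0.1, 0.1, -0.2]
gripper_width: 13.1
grasp_force: 59.3
```

To row units: 2 mm is 0.0025, 1 mm is 0.0013.

Call:
{"method": "nudge_tcp", "body": {"increments": [[[0, 0, 0, 0, 0, 0.0013, 5], [0, 0, 0, 0, 0, 0.0025, 5], [0, 0, 0, 0, 0, 0.0025, 5]]]}}

```text
t: 6.1
tool_pos: [620.1, 35.5, 127.1]
tool_rot: [[0.903, -0.43, 0.0], [-0.43, -0.903, 0.0], [0.0, -0.0, -1.0]]
force: [0.9, -0.3, -1.3]
gripper_width: 12.4
grasp_force: 59.3
```

To row units: 1 mm is 0.0013.

Call:
{"method": "nudge_tcp", "body": {"increments": [[[0, 0, 0, 0, 0, 0.0013, 5], [0, 0, 0, 0, 0, 0.0013, 5]]]}}

```text
t: 6.3
tool_pos: [620.0, 35.5, 126.0]
tool_rot: [[0.903, -0.43, 0.0], [-0.43, -0.903, 0.0], [0.0, -0.0, -1.0]]
force: [-0.2, -0.6, -1.0]
gripper_width: 13.0
grasp_force: 59.3
```

Call:
{"method": "nudge_tcp", "body": {"increments": [[[0, 0, 0, 0, 0, 0.0013, 5], [0, 0, 0, 0, 0, 0.0013, 5]]]}}

```text
t: 6.5
tool_pos: [620.0, 35.5, 124.9]
tool_rot: [[0.903, -0.43, -0.0], [-0.43, -0.903, 0.0], [-0.0, 0.0, -1.0]]
force: [-0.1, -0.1, -0.4]
gripper_width: 12.8
grasp_force: 59.3
```

Call:
{"method": "nudge_tcp", "body": {"increments": [[[0, 0, 0, 0, 0, 0.0013, 5], [0, 0, 0, 0, 0, 0.0013, 5]]]}}

```text
t: 6.7
tool_pos: [619.9, 35.5, 123.9]
tool_rot: [[0.903, -0.43, -0.0], [-0.43, -0.903, 0.0], [-0.0, 0.0, -1.0]]
force: [-0.5, 0.4, -0.8]
gripper_width: 12.9
grasp_force: 59.3
```

To row units: 1 mm is 0.0013.

Call:
{"method": "nudge_tcp", "body": {"increments": [[[0, 0, 0, 0, 0, 0.0013, 5], [0, 0, 0, 0, 0, 0.0013, 5]]], "only": "tool_pos|force:"}}

```text
tool_pos: [620.2, 35.5, 123.4]
force: [-1.3, -0.8, 6.9]
grasp_force: 60.6
```

To row units: 0.7 mm is 0.0009.

Call:
{"method": "nudge_tcp", "body": {"increments": [[[0, 0, 0, 0, 0, 0.0009, 5], [0, 0, 0, 0, 0, 0.0009, 5]]], "only": "tool_pos|force:"}}

```text
tool_pos: [620.3, 35.5, 123.1]
force: [-3.6, 0.3, 14.4]
grasp_force: 61.6
```

To row units: 0.5 mm is 0.0006.

Call:
{"method": "nudge_tcp", "body": {"increments": [[[0, 0, 0, 0, 0, 0.0006, 5], [0, 0, 0, 0, 0, 0.0006, 5]]], "only": "tool_pos|force:"}}

```text
tool_pos: [620.4, 35.5, 123.0]
force: [-4.1, 0.3, 18.8]
grasp_force: 62.3
```

To row units: -1.2 mm is -0.0015.

Call:
{"method": "nudge_tcp", "body": {"increments": [[[0, 0, 0, 0, 0, -0.0015, 5], [0, 0, 0, 0, 0, -0.0015, 5]]], "only": "tool_pos|force:"}}

```text
tool_pos: [620.2, 35.5, 123.4]
force: [-0.2, 0.1, 6.7]
grasp_force: 60.3
```

Call:
{"method": "nudge_tcp", "body": {"increments": [[[0, 0, -0.0223, 0, 0, 0, 5], [0, 0, -0.0223, 0, 0, 0, 5]]], "only": "tool_pos|force:"}}

```text
tool_pos: [620.5, 35.5, 123.5]
force: [-0.4, 0.9, 8.7]
grasp_force: 60.7
```

```bash
python3 -c "
from h import *;print(manip.state()['moment'])"
```

```text
[ 0.02789202  0.07347018 -0.06156426]
```

To row units: -0.4 mm is -0.0005, -0.1 rad is -0.0318.

Call:
{"method": "nudge_tcp", "body": {"increments": [[[0, 0, -0.0159, 0, 0, -0.0005, 5], [0, 0, -0.0318, 0, 0, -0.0005, 5], [0, 0, -0.0318, 0, 0, -0.0005, 5]]], "only": "tool_pos|force:"}}

```text
tool_pos: [620.7, 35.6, 123.9]
force: [-0.3, -0.1, 8.1]
grasp_force: 60.6
```

```bash
python3 -c "
from h import *;print(manip.state()['moment'])"
```

```text
[0.1872493  0.01511338 0.00710766]
```

To row units: -0.2 mm is -0.0003, -0.1 rad is -0.0318.

Call:
{"method": "nudge_tcp", "body": {"increments": [[[0, 0, -0.0159, 0, 0, -0.0003, 5], [0, 0, -0.0318, 0, 0, -0.0003, 5], [0, 0, -0.0318, 0, 0, -0.0003, 5]]], "only": "tool_pos|force:"}}

```text
tool_pos: [620.8, 35.6, 124.2]
force: [-0.5, 0.6, 9.0]
grasp_force: 60.7
```

```bash
python3 -c "
from h import *;print(manip.state()['moment'])"
```

```text
[ 0.00059386  0.02651217 -0.05768765]
```

To row units: -0.6 mm is -0.0008, -0.3 mm is -0.0004, -0.1 rad is -0.0318.

Call:
{"method": "nudge_tcp", "body": {"increments": [[[0, 0, -0.0159, 0, 0, -0.0004, 5], [0, 0, -0.0318, 0, 0, -0.0008, 5], [0, 0, -0.0318, 0, 0, -0.0008, 5]]], "only": "tool_pos|force:"}}

```text
tool_pos: [620.2, 35.5, 124.2]
force: [0.2, -1.1, 2.2]
grasp_force: 59.7
```

```bash
python3 -c "
from h import *;print(manip.state()['moment'])"
```

```text
[-0.04056094 -0.14792297  0.02373873]
```

To row units: -0.4 mm is -0.0005, -0.2 mm is -0.0003, -0.1 rad is -0.0318.

Call:
{"method": "nudge_tcp", "body": {"increments": [[[0, 0, -0.0159, 0, 0, -0.0003, 5], [0, 0, -0.0318, 0, 0, -0.0005, 5], [0, 0, -0.0318, 0, 0, -0.0005, 5]]], "only": "tool_pos|force:"}}

```text
tool_pos: [619.9, 35.5, 124.4]
force: [-0.6, 0.6, -0.1]
grasp_force: 59.4
```

```bash
python3 -c "
from h import *;print(manip.state()['moment'])"
```

```text
[ 0.03362243 -0.00234375 -0.02372665]
```

To row units: -0.4 mm is -0.0005, -0.2 mm is -0.0003, -0.1 rad is -0.0318.

Call:
{"method": "nudge_tcp", "body": {"increments": [[[0, 0, -0.0159, 0, 0, -0.0003, 5], [0, 0, -0.0318, 0, 0, -0.0005, 5], [0, 0, -0.0318, 0, 0, -0.0005, 5]]], "only": "tool_pos|force:"}}

```text
tool_pos: [619.9, 35.5, 124.8]
force: [-0.3, 0.1, -0.5]
grasp_force: 59.4
```

```bash
python3 -c "
from h import *;print(manip.state()['moment'])"
```

```text
[ 0.02436184  0.03744258 -0.02651646]
```

To row units: 1 mm is 0.0013.

Call:
{"method": "nudge_tcp", "body": {"increments": [[[0, 0, 0, 0, 0, 0.0013, 5], [0, 0, 0, 0, 0, 0.0013, 5]]], "only": "tool_pos|force:"}}

```text
tool_pos: [619.9, 35.5, 123.8]
force: [-0.1, 1.5, -0.8]
grasp_force: 59.4
```

```bash
python3 -c "
from h import *;print(manip.state()['moment'])"
```

```text
[ 0.03918862 -0.04071352 -0.03467695]
```

To row units: 0.8 mm is 0.001.

Call:
{"method": "nudge_tcp", "body": {"increments": [[[0, 0, 0, 0, 0, 0.001, 5], [0, 0, 0, 0, 0, 0.001, 5]]], "only": "tool_pos|force:"}}

```text
tool_pos: [619.9, 35.5, 123.1]
force: [-0.2, 0.1, -0.8]
grasp_force: 59.4
```

```bash
python3 -c "
from h import *;print(manip.state()['moment'])"
```

```text
[ 0.03418008 -0.00487145  0.06569149]
```

Unsupported; keep descending gently.

To row units: 1 mm is 0.0013.

Call:
{"method": "nudge_tcp", "body": {"increments": [[[0, 0, 0, 0, 0, 0.0013, 5], [0, 0, 0, 0, 0, 0.0013, 5]]], "only": "tool_pos|force:"}}

```text
tool_pos: [619.9, 35.5, 122.1]
force: [-0.4, -0.2, -0.2]
grasp_force: 59.4
```

To row units: 1 mm is 0.0013.

Call:
{"method": "nudge_tcp", "body": {"increments": [[[0, 0, 0, 0, 0, 0.0013, 5], [0, 0, 0, 0, 0, 0.0013, 5]]], "only": "tool_pos|force:"}}

```text
tool_pos: [619.9, 35.5, 121.1]
force: [0.1, 0.4, -0.8]
grasp_force: 59.4
```

To row units: 0.7 mm is 0.0009.

Call:
{"method": "nudge_tcp", "body": {"increments": [[[0, 0, 0, 0, 0, 0.0009, 5], [0, 0, 0, 0, 0, 0.0009, 5]]], "only": "tool_pos|force:"}}

```text
tool_pos: [620.0, 35.5, 120.4]
force: [0.3, -0.4, -1.9]
grasp_force: 59.4
```

```bash
python3 -c "
from h import *;print(manip.state()['moment'])"
```

```text
[-0.01272801  0.00629555  0.03323742]
```

To row units: 1 mm is 0.0013.

Call:
{"method": "nudge_tcp", "body": {"increments": [[[0, 0, 0, 0, 0, 0.0013, 5], [0, 0, 0, 0, 0, 0.0013, 5]]], "only": "tool_pos|force:"}}

```text
tool_pos: [619.9, 35.5, 119.4]
force: [0.6, -0.7, -0.1]
grasp_force: 59.4
```

To row units: 1 mm is 0.0013.

Call:
{"method": "nudge_tcp", "body": {"increments": [[[0, 0, 0, 0, 0, 0.0013, 5], [0, 0, 0, 0, 0, 0.0013, 5]]], "only": "tool_pos|force:"}}

```text
tool_pos: [619.9, 35.5, 118.4]
force: [-0.2, -0.5, -1.1]
grasp_force: 59.4
```

To row units: 1 mm is 0.0013.

Call:
{"method": "nudge_tcp", "body": {"increments": [[[0, 0, 0, 0, 0, 0.0013, 5], [0, 0, 0, 0, 0, 0.0013, 5]]], "only": "tool_pos|force:"}}

```text
tool_pos: [619.9, 35.5, 117.4]
force: [-0.1, 0.8, -0.6]
grasp_force: 59.4
```

```bash
python3 -c "
from h import *;print(manip.state()['moment'])"
```

```text
[-0.00178851 -0.03380535  0.05510598]
```

Clicking down; continue to the floor of the opening.

To row units: 1 mm is 0.0013.

Call:
{"method": "nudge_tcp", "body": {"increments": [[[0, 0, 0, 0, 0, 0.0013, 5], [0, 0, 0, 0, 0, 0.0013, 5]]], "only": "tool_pos|force:"}}

```text
tool_pos: [619.9, 35.5, 116.4]
force: [1.0, 0.8, -0.1]
grasp_force: 59.4
```

To row units: 1 mm is 0.0013.

Call:
{"method": "nudge_tcp", "body": {"increments": [[[0, 0, 0, 0, 0, 0.0013, 5], [0, 0, 0, 0, 0, 0.0013, 5]]], "only": "tool_pos|force:"}}

```text
tool_pos: [619.9, 35.5, 115.4]
force: [-0.3, 0.7, -0.8]
grasp_force: 59.4
```

To row units: 0.5 mm is 0.0006.

Call:
{"method": "nudge_tcp", "body": {"increments": [[[0, 0, 0, 0, 0, 0.0006, 5], [0, 0, 0, 0, 0, 0.0006, 5]]], "only": "tool_pos|force:"}}

```text
tool_pos: [620.0, 35.5, 115.0]
force: [0.3, -0.2, -1.0]
grasp_force: 59.4
```

To row units: 0.5 mm is 0.0006.

Call:
{"method": "nudge_tcp", "body": {"increments": [[[0, 0, 0, 0, 0, 0.0006, 5], [0, 0, 0, 0, 0, 0.0006, 5]]], "only": "tool_pos|force:"}}

```text
tool_pos: [620.1, 35.5, 114.6]
force: [-0.4, -0.7, 1.0]
grasp_force: 59.8
```

```bash
python3 -c "
from h import *;s=manip.state();print(s['moment'],s['t'],s['joint_positions'])"
```

```text
[ 0.0403686   0.08688651 -0.00144291] 11.6 [8.39041046e-03 5.97297642e-01 1.77954250e+00 1.09480882e-05
 7.64588096e-01 1.45336208e+00]
```

To row units: 0.3 mm is 0.0004, 0.1 rad is 0.0318.

Call:
{"method": "nudge_tcp", "body": {"increments": [[[0, 0, 0.0159, 0, 0, 0.0004, 5], [0, 0, 0.0318, 0, 0, 0.0004, 5], [0, 0, 0.0318, 0, 0, 0.0004, 5]]], "only": "tool_pos|force:"}}

```text
tool_pos: [620.3, 35.5, 114.5]
force: [-0.9, -0.1, 3.9]
grasp_force: 60.1
```

```bash
python3 -c "
from h import *;print(manip.state()['moment'])"
```

```text
[0.09851483 0.04387244 0.02682981]
```

To row units: 0.1 mm is 0.0001, 0.1 rad is 0.0318.

Call:
{"method": "nudge_tcp", "body": {"increments": [[[0, 0, 0.0159, 0, 0, 0.0001, 5], [0, 0, 0.0318, 0, 0, 0.0001, 5], [0, 0, 0.0318, 0, 0, 0.0001, 5]]], "only": "tool_pos|force:"}}

```text
tool_pos: [620.3, 35.5, 114.5]
force: [0.3, 0.3, 5.2]
grasp_force: 60.3
```

```bash
python3 -c "
from h import *;print(manip.state()['moment'])"
```

```text
[0.12596701 0.06926607 0.00314276]
```

To row units: 0.1 rad is 0.0318.

Call:
{"method": "nudge_tcp", "body": {"increments": [[[0, 0, 0.0159, 0, 0, 0, 5], [0, 0, 0.0318, 0, 0, 0, 5], [0, 0, 0.0318, 0, 0, 0, 5]]], "only": "tool_pos|force:"}}

```text
tool_pos: [620.1, 35.5, 114.3]
force: [-0.3, -0.8, 4.6]
grasp_force: 60.2
```

```bash
python3 -c "
from h import *;print(manip.state()['moment'])"
```

```text
[-0.05389325  0.19051012  0.02694232]
```

To row units: 0.2 mm is 0.0003, 0.1 mm is 0.0001, 0.1 rad is 0.0318.

Call:
{"method": "nudge_tcp", "body": {"increments": [[[0, 0, 0.0159, 0, 0, 0.0001, 5], [0, 0, 0.0318, 0, 0, 0.0003, 5], [0, 0, 0.0318, 0, 0, 0.0003, 5]]], "only": "tool_pos|force:"}}

```text
tool_pos: [620.0, 35.5, 113.9]
force: [0.1, -0.0, 2.9]
grasp_force: 60.0
```

```bash
python3 -c "
from h import *;print(manip.state()['moment'])"
```

```text
[-0.0127423   0.14376744  0.00685346]
```

Descending on the thread now (~6 mm/rad).

To row units: 0.7 mm is 0.0009, 0.4 mm is 0.0005, 0.1 rad is 0.0318.

Call:
{"method": "nudge_tcp", "body": {"increments": [[[0, 0, 0.0159, 0, 0, 0.0005, 5], [0, 0, 0.0318, 0, 0, 0.0009, 5], [0, 0, 0.0318, 0, 0, 0.0009, 5]]], "only": "tool_pos|force:"}}

```text
tool_pos: [620.1, 35.5, 113.2]
force: [-0.3, -0.5, 3.8]
grasp_force: 60.1
```

```bash
python3 -c "
from h import *;print(manip.state()['moment'])"
```

```text
[-0.02801477  0.06414526 -0.0249147 ]
```

To row units: 0.6 mm is 0.0008, 0.3 mm is 0.0004, 0.1 rad is 0.0318.

Call:
{"method": "nudge_tcp", "body": {"increments": [[[0, 0, 0.0159, 0, 0, 0.0004, 5], [0, 0, 0.0318, 0, 0, 0.0008, 5], [0, 0, 0.0318, 0, 0, 0.0008, 5]]], "only": "tool_pos|force:"}}

```text
tool_pos: [620.1, 35.5, 112.7]
force: [-1.6, 0.2, 3.7]
grasp_force: 60.2
```

```bash
python3 -c "
from h import *;print(manip.state()['moment'])"
```

```text
[0.03592815 0.10851352 0.03176271]
```

To row units: 0.6 mm is 0.0008, 0.3 mm is 0.0004, 0.1 rad is 0.0318.

Call:
{"method": "nudge_tcp", "body": {"increments": [[[0, 0, 0.0159, 0, 0, 0.0004, 5], [0, 0, 0.0318, 0, 0, 0.0008, 5], [0, 0, 0.0318, 0, 0, 0.0008, 5]]], "only": "tool_pos|force:"}}

```text
tool_pos: [620.1, 35.5, 112.0]
force: [-1.2, 0.2, 2.9]
grasp_force: 60.0
```

```bash
python3 -c "
from h import *;print(manip.state()['moment'])"
```

```text
[1.48224854e-03 7.96433662e-05 1.49815342e-02]
```

To row units: 0.6 mm is 0.0008, 0.3 mm is 0.0004, 0.1 rad is 0.0318.

Call:
{"method": "nudge_tcp", "body": {"increments": [[[0, 0, 0.0159, 0, 0, 0.0004, 5], [0, 0, 0.0318, 0, 0, 0.0008, 5], [0, 0, 0.0318, 0, 0, 0.0008, 5]]], "only": "tool_pos|force:"}}

```text
tool_pos: [620.1, 35.5, 111.5]
force: [0.1, -0.2, 4.6]
grasp_force: 60.2
```

```bash
python3 -c "
from h import *;print(manip.state()['moment'])"
```

```text
[ 0.05974968  0.06439527 -0.02661323]
```

To row units: 0.6 mm is 0.0008, 0.3 mm is 0.0004, 0.1 rad is 0.0318.

Call:
{"method": "nudge_tcp", "body": {"increments": [[[0, 0, 0.0159, 0, 0, 0.0004, 5], [0, 0, 0.0318, 0, 0, 0.0008, 5], [0, 0, 0.0318, 0, 0, 0.0008, 5]]], "only": "tool_pos|force:"}}

```text
tool_pos: [620.1, 35.5, 110.9]
force: [0.0, 0.2, 4.6]
grasp_force: 60.2
```

```bash
python3 -c "
from h import *;print(manip.state()['moment'])"
```

```text
[0.08165968 0.08769294 0.00207395]
```

To row units: 0.2 mm is 0.0003, 0.1 mm is 0.0001, 0.06 rad is 0.0191.

Call:
{"method": "nudge_tcp", "body": {"increments": [[[0, 0, 0.0127, 0, 0, 0.0001, 5], [0, 0, 0.0191, 0, 0, 0.0003, 5], [0, 0, 0.0191, 0, 0, 0.0003, 5]]], "only": "tool_pos|force:"}}

```text
tool_pos: [620.3, 35.6, 110.7]
force: [1.1, 0.3, 3.5]
grasp_force: 60.0
```

```bash
python3 -c "
from h import *;print(manip.state()['moment'])"
```

```text
[ 0.10076626 -0.20296145  0.07653201]
```

To row units: 0.1 mm is 0.0001, 0.05 rad is 0.0159.

Call:
{"method": "nudge_tcp", "body": {"increments": [[[0, 0, 0.0095, 0, 0, 0.0001, 5], [0, 0, 0.0159, 0, 0, 0.0001, 5], [0, 0, 0.0159, 0, 0, 0.0001, 5]]], "only": "tool_pos|force:"}}

```text
tool_pos: [620.3, 35.6, 110.6]
force: [2.3, 1.3, 3.8]
grasp_force: 60.0
```

```bash
python3 -c "
from h import *;print(manip.state()['moment'])"
```

```text
[ 0.29188737 -0.56105017  0.20606618]
```

To row units: 0.04 rad is 0.0127.

Call:
{"method": "nudge_tcp", "body": {"increments": [[[0, 0, 0.0095, 0, 0, 0, 5], [0, 0, 0.0127, 0, 0, 0, 5], [0, 0, 0.0127, 0, 0, 0, 5]]], "only": "tool_pos|force:"}}

```text
tool_pos: [620.3, 35.6, 110.6]
force: [3.5, 1.1, 4.5]
grasp_force: 60.1
```

```bash
python3 -c "
from h import *;s=manip.state();print(s['moment'],s['t'])"
```

```text
[ 0.41316505 -0.74045598  0.31811373] 15.2
```

To row units: -130 mm is -0.1625, -110 mm is -0.1375, -0.05 rad is -0.0159.

Call:
{"method": "nudge_tcp", "body": {"increments": [[[0, 0, -0.0159, 0, 0, -0.0005, 5], [0, 0, -0.0159, 0, 0, -0.0005, 5], [0, 0, -0.0159, 0, 0, -0.0005, 45], [0, 0, -0.0159, 0, 0, -0.0005, 45], [0, 0, -0.0159, 0, 0, -0.0005, 45], [0, 0, -0.0159, 0, 0, -0.0005, 45], [0, 0, -0.0159, 0, 0, -0.025, 45], [0, 0, -0.0159, 0, 0, -0.075, 45], [0, 0, -0.0159, 0, 0, -0.1375, 45], [0, 0, -0.0159, 0, 0, -0.1625, 45], [0, 0, -0.0159, 0, 0, -0.1625, 45]]]}}

```text
t: 16.3
tool_pos: [621.6, 35.5, 244.2]
tool_rot: [[0.641, -0.767, 0.006], [-0.767, -0.641, 0.0], [0.004, -0.004, -1.0]]
force: [-0.7, 0.1, -0.6]
gripper_width: 44.6
grasp_force: 0.0
```

```bash
python3 - <<'E'
from h import *
im,d=manip.get_image("wrist"); cv2.imwrite("pics/w5.png",im)
P=cloud("wrist",d,np.ones(d.shape,bool));q=P[(np.hypot(P[:,0]-620,P[:,1]-35.5)<40)&(P[:,2]>54)]
w=q[q[:,2]>105];print(np.percentile(w[:,2],[50,90]),cv2.minAreaRect(w[:,:2].astype(np.float32)))
k=q[(q[:,2]>83)&(q[:,2]<94)];print(np.percentile(k[:,2],[10,50,90]),k.min(0),k.max(0))
E
```

```text
[300.62626733 315.25310947] ((619.2717895507812, 35.841575622558594), (79.2896728515625, 51.91667175292969), 55.71859359741211)
[84.05884422 84.914737   85.80320402] [594.27039157  11.87981789  83.06146322] [644.81026019  62.16417861  93.99318531]
```

View pics/w5.png

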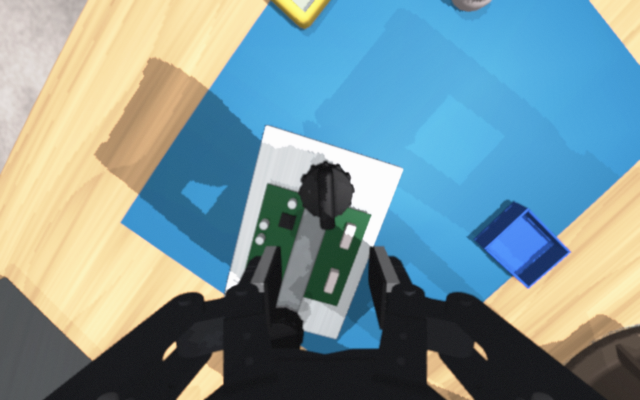

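To row units: -0.05 rad is -0.0159.

Call:
{"method": "nudge_tcp", "body": {"increments": [[[0, 0, -0.0159, 0, 0, 0, 45], [0, 0, -0.0159, 0, 0, 0, 45], [0, 0, -0.0159, 0, 0, 0, 45]]], "only": "force"}}

```text
force: [-0.6, -0.8, 0.8]
grasp_force: 0.0
```

```bash
python3 -c "
from workcell import manip;print(manip.sign_off())"
```

```text
the job is handed in; nothing more can be done
None
```

I set the knob on the bare post, felt it drop about 10 mm at the click, then turned it about 1.1 rad clockwise until it met the home stop at 0.32 N m, let go and handed the job in at about 16.6 s; hand-in returned no verdict.

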